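# Clip the snap hook onto the switch's security ring

### The arm

A 6-joint arm with a two-finger parallel gripper is mounted at the origin on the work surface. World frame = base frame: x ahead of the robot, y to its left, z up, the work surface at z = 0. Lengths are in mm, angles in rad, forces in N, time in s.
With the tool pointing down it reaches from about 275 to 1000 mm from the base axis. Payload 8.4 kg.
Tool frame: the origin (TCP) lies at the centre of the arm's flange, where the gripper is bolted on; the fingertips stand 173 mm ahead of it and the grasp point (between the pads) lies 155 mm ahead of it (tcp_to_tips is the distance from the TCP to the fingertips, in mm); z points along the fingers, x is the direction in which the jaws open and shut, and the axes are right-handed (so a half turn about z gives the same grasp; the last joint's range is limited). The gripper opens to 85 mm and grips with 20 to 120 N. Pads are 22 mm wide; open, the fingers measure 114 mm over their backs; the gripper's body (76 mm by 85 mm) begins 54 mm behind the grasp point. The pads swing forward as they close: fully open they stand 13 mm farther back than shut.
Start: joints at [-1.266, 0.353, 1.633, -0, 1.155, -0.002], TCP at [188.755, -595.82, 404.681] pointing down, gripper open.
Joint ranges: [-2.63, 2.63], [-0.92, 2.1], [0.06, 2.66], [-1.3, 4.44], [0, 2.69], [-3.02, 3.02]. Speed limits (rad/s): [2.22, 2.22, 2.79, 3.14, 3.14, 3.14].

### API

Orientations are given as [roll, pitch, yaw] about the fixed x, y, z axes, in that order (R = Rz(yaw) Ry(pitch) Rx(roll)).
In Python, from rig import sense, grab_frame, camera_info, sign_off, tcp_to_tips gives the robot as it stands.
- The arm moves only by the shell command python3 -m creep 'ROWS' [FORCE]. ROWS is text: rows parted by semicolons, each of 5 numbers parted by spaces: the opening in per cent of the stroke, from 0 (shut) to 100 (fully open), then the shift along the tool's x, y, z in cm, then the turn about the tool's z in degrees. In form: fingers tx ty tz roll; .... A call has 1 to 20 rows; each row is the pose to reach, as a shift and turn from the pose measured when the call began, along the tool's axes at that moment; what a row does not reach only later rows make up. A row lasts 1/10 s, in which the tool goes at most 50 mm and 8.59 degrees, less where a joint would pass 70% of its speed; a pose out of reach is approached as far as the arm can. A call with a gripper value outside its range is refused whole. The fingers move at their own pace and stop on an object; FORCE is the grip in N (left out, the last holds). Time passes only in rows, so rows that repeat a pose let the fingers close. It gives the time, the measured TCP pose, the force and the opening at its end, in the units of the state.
- sense(): the state, without advancing time (a new reading comes with each control period).
- grab_frame(name): name is "scene" or "top" or "wrist"; returns (picture, depth): 400x640x3 uint8, blue, green, red; 400x640 float32, mm along the optical axis (not along the pixel's ray), 0 where there is no reading.
- camera_info(name): a dict with "vertical_fov" (degrees; the focal length in pixels is half the picture's height over the tangent of half this angle, whatever the lens; pixels are square), "cx", "cy" (the principal point, pixels), "world_to_cam" (4x4, takes a point from world to camera coordinates). Camera axes: x right, y down, z forward; pixel columns grow to the right and rows downward; lengths in mm; the calibration is good to about 2 mm. A picture is of the moment at which its call begins: read the wrist's pose just before it. camera_info takes no time and is no camera call; for the wrist camera it gives the pose at the moment of the call.
- sign_off(): hands the job in, once; it reports no verdict.
The state is a dict: "clock": time; "qpos": joint angles; "qvel": joint speeds; "joint_efforts": joint torques, N m; "eef_pos": TCP position; "tcp_rot": TCP orientation; "contact_force": force on the tool from outside, world axes, zero at the start; "wrist_torque": the same for the moment, N m; "opening": opening from 0.0 (shut) to 1.0 (fully open).
Only numpy, scipy, OpenCV 4.12 (cv2) and the standard library are available. Lean on these libraries where they do the work, as an engineer would, in place of code of your own. Each camera call takes 0.05 s, during which the arm holds its last target.

### The job

Pick up the snap hook by its black grip, hold it flat and push its mouth onto the near leg of the steel ring that stands on the switch's lid, gently, until the ring has pushed the sprung gate open and the gate has snapped shut behind it. Then tug the hook back towards you, gently but until the ring comes up firm against its stop, to prove that it holds. Let go and leave the hook lying flat on the lid with the ring's leg caught in it; leave the other things where they are. The ring is light: keep the load on it under about 15 N throughout.

Things in the scene. Friction and masses are not known exactly. Their poses are not given: they have to be found in the camera images.
- hook_grip (a point): Centre of the loose snap hook's grip, half-way up: 12 mm above what it lies on. Black plastic grip, 60 mm long (x), 22 wide (y), 24 high (z). Hook lies flat on the bench, 109 mm long, 0.13 to 0.21 kg. x = along the hook towards its mouth, z = up; the steel fork lies ahead (+x) in the plane of this point.
- gate (a joint): Angle of the gate, a sprung 6 mm bar across the mouth at x = +72 mm, hinged on the +y arm, reaching to the -y arm. 0 = shut (a stop: it cannot swing outwards), up to 1.4 rad inwards. It meets a bar with 4 N at first, up to 10 N. A bar pushed in within 4 mm of the middle clears the gate's end 19 to 26 mm inside its line; the gate snaps shut; 4 to 10 mm on, the bar runs hard into the fork's back.
- ring_leg (a point): Point on the centre line of the ring's near leg, 12 mm above the switch's lid. +x (level) = direction in which to push the hook on, away from the robot; z = up. The lid is flat, 44 mm above the bench, its front edge 105 to 150 mm before this leg; grey switch, 260 mm (x) by 300 mm (y), fixed.
- hook: The hook; origin under the grip's centre, axes as hook_grip. Fork of 8 mm round bar: arms' centre lines at y = +16 and -16 mm (24 mm clear between), ending at x = +79; inner face of its closed back at x = +38. The mouth faces +x, barred by the gate.
- ring: The ring; origin at the near leg's foot, axes as ring_leg. Upright staple of 8 mm round steel bar, 46 mm high: near leg, far leg 60 mm on along +x, closed over the top. It slides along x in a slot with 2 N friction between two hard stops; neither the stops nor where it stands between them is measured: it gives anything from 3 to 47 mm when pushed before it is firm. Light: no load over 15 N.
- adapter: Black power adapter, 95 x 50 x 30 mm, loose, on the bench beside the hook (the two may stand either way round). Origin under its centre. Leave it.
- drive: Flat grey drive box, 100 x 55 x 16 mm, loose on the switch's lid, about 130 mm to the left of the ring. Origin under its centre. Leave it.
- tester: Grey hand tester, 110 x 60 x 28 mm, loose on the bench to the left. Origin under its centre. Leave it.
- screwdriver: Screwdriver 190 mm long, loose on the bench to the left. Leave it.
Mind the look-alikes: they are no part of the job. Leave any red look-alike of the hook alone.

How it is judged (in metres and radians):
On the way, in this order (a step that is already met when the one before it is completed fails the run):
1. the ring, pressed by the hook, has pushed the gate well open (over 0.5 rad) (value of joint gate above 0.5 rad and contact force between hook and ring above 0.5 N).
2. the gate has snapped shut (under 0.12 rad) with the ring's near leg between it and the back of the fork (value of joint gate below 0.12 rad and x of ring_leg in the frame of hook_grip between 0.038 and 0.068 m and y of ring_leg in the frame of hook_grip between -0.013 and 0.013 m and z of ring_leg in the frame of hook_grip between -0.02 and 0.02 m), for 0.1 s.
3. the hook, its gate shut, is tugged back with over 5 N, the ring's leg bearing on the inside of the gate (value of joint gate below 0.12 rad and x of ring_leg in the frame of hook_grip between 0.058 and 0.068 m and y of ring_leg in the frame of hook_grip between -0.013 and 0.013 m and z of ring_leg in the frame of hook_grip between -0.02 and 0.02 m and contact force between hook and ring above 5 N), for 0.1 s.
At the end, for the whole second after the job is handed in: The gate is shut (under 0.12 rad) with the ring's near leg inside the hook, between the gate and the back of the fork; the hook lies flat (tilt under 0.15 rad, not over 6 mm off the lid), let go and at rest (all of step 2 and angle between hook_grip's own z axis and vertical below 0.15 rad and z of ring_leg in the frame of hook_grip above -0.006 m and contact force between hook and the fingers below 0.05 N and linear speed of hook below 0.02 m/s); the robot touches nothing.
It fails at once if hook and ring pressed together with over 18 N (contact force between hook and ring above 18 N).
It fails at once if the adapter, drive, tester or screwdriver moved by over 30 mm (distance of any of adapter, drive, tester, screwdriver from where it was at the start of the episode above 0.03 m).
It also fails if it takes over 64 s, if anything falls off the work surface, if the arm or the gripper's body presses on something with over 40 N, if the wrist force passes 120 N, or if a joint passes its speed limit or range.

## Working session

There is one attempt and no reset: what is moved stays moved. The work goes in short steps, Python scripts to look and compute and a shell command to move; the robot and the scene stay as the last step left them, time stands still between calls to the robot, and variables do not carry over. Pictures are saved under pics/ and viewed, and the job is handed in when it is done.

```bash
ls; mkdir -p pics; python3 - <<'E'
from rig import *
import cv2
print(sense(), tcp_to_tips)
for n in ["scene","top","wrist"]:
    i=camera_info(n); print(n,i)
    p,d=grab_frame(n); cv2.imwrite(f"pics/{n}0.png",p)
    import numpy as np; np.save(f"pics/{n}0.npy",d)
E
```

```text
pics
{'clock': 0.0, 'qpos': array([-1.26638382e+00,  3.53659895e-01,  1.63417659e+00,  2.24108925e-05,
        1.15517851e+00, -2.40336309e-03]), 'qvel': array([ 2.79734679e-05, -9.56957470e-04,  1.99150628e-03, -2.98013140e-03,
        1.30177164e-03,  1.63356010e-03]), 'joint_efforts': array([-6.84583320e-04, -6.05260348e+01, -3.42070949e+01, -4.70024600e-05,
        9.19270824e-03, -1.44426231e-06]), 'eef_pos': array([ 188.6923647 , -595.57530587,  403.93600119]), 'tcp_rot': array([-3.14156875e+00,  1.42228519e-03, -1.26398950e+00]), 'contact_force': array([ 0.42356597,  0.27940025, -0.07758884]), 'wrist_torque': array([-0.0204007 ,  0.00822939,  0.01632021]), 'opening': 1.0007558796485785} 173.4
scene {'vertical_fov': 45.61957563324442, 'cx': 326.12564195545895, 'cy': 197.42762704147023, 'world_to_cam': array([[ 2.21580303e-02,  9.99754481e-01, -3.56953690e-06,
        -9.83984392e+01],
       [ 6.29860422e-01, -1.39626664e-02, -7.76582831e-01,
        -2.76215100e+02],
       [-7.76392215e-01,  1.72052976e-02, -6.30015164e-01,
         1.65472175e+03],
       [ 0.00000000e+00,  
[... 257 characters left out ...]
  [-9.98005136e-01,  1.88410846e-02, -6.02558054e-02,
         5.24989633e+02],
       [ 6.03709422e-02,  5.60255665e-03, -9.98160288e-01,
         1.20020564e+03],
       [ 0.00000000e+00,  0.00000000e+00,  0.00000000e+00,
         1.00000000e+00]])}
wrist {'vertical_fov': 59.2876596188753, 'cx': 316.5654788087538, 'cy': 195.9767094645867, 'world_to_cam': array([[ 3.02734228e-01, -9.53071780e-01, -2.48389830e-03,
        -6.22956915e+02],
       [-9.01616427e-01, -2.87232759e-01,  3.23396289e-01,
        -4.20515857e+01],
       [-3.08933334e-01, -9.56636025e-02, -9.46260361e-01,
         3.81174836e+02],
       [ 0.00000000e+00,  0.00000000e+00,  0.00000000e+00,
         1.00000000e+00]])}
```

View pics/top0.png

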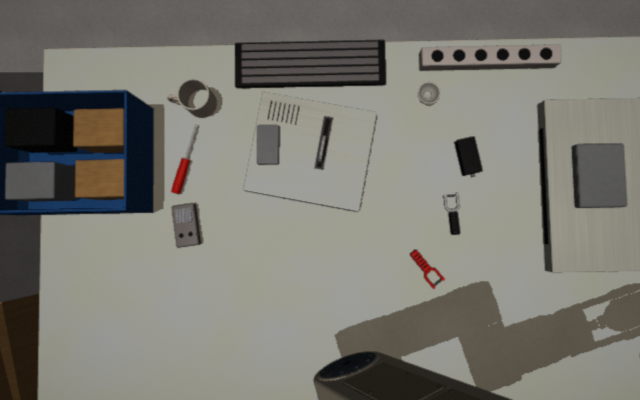

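View pics/scene0.png

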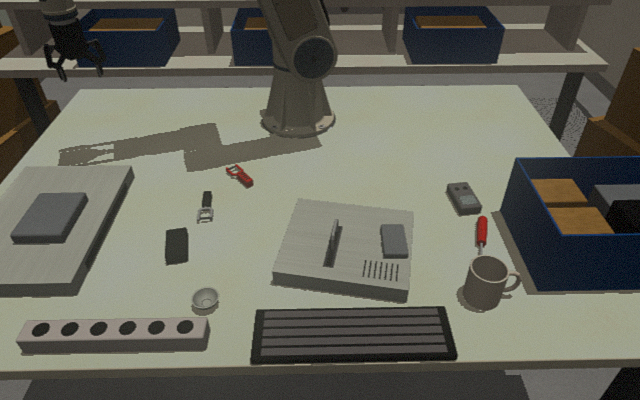

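View pics/wrist0.png

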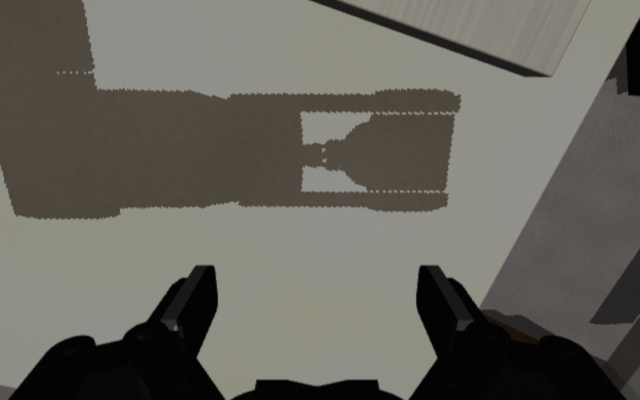

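Candidates in the top view are the black-grip hook with a steel fork (453,212), the red look-alike (427,268) and the black adapter (468,156). By the description it is the one at (453,212), with the fork facing up in the image (+x). I'll check a close crop and make the first measurements.

```bash
cat > h.py <<'E'
import numpy as np, cv2
from rig import *
def ray(info,u,v,z):
    f=200/np.tan(np.radians(info["vertical_fov"])/2)
    T=info["world_to_cam"];R=T[:3,:3];c=-R.T@T[:3,3]
    d=R.T@np.array([(u-info["cx"])/f,(v-info["cy"])/f,1.])
    return c+d*(z-c[2])/d[2]
def proj(info,P):
    f=200/np.tan(np.radians(info["vertical_fov"])/2)
    T=info["world_to_cam"];q=T[:3,:3]@np.asarray(P,float)+T[:3,3]
    return np.array([info["cx"]+f*q[0]/q[2],info["cy"]+f*q[1]/q[2]])
def cloud(info,d):
    f=200/np.tan(np.radians(info["vertical_fov"])/2)
    v,u=np.mgrid[0:400,0:640]
    q=np.stack([(u-info["cx"])/f*d,(v-info["cy"])/f*d,d],-1)
    T=info["world_to_cam"]
    return (q-T[:3,3])@T[:3,:3]
E
python3 - <<'E'
from h import *
p=cv2.imread("pics/top0.png")
a=cv2.resize(p[180:250,410:500],None,fx=8,fy=8,interpolation=cv2.INTER_CUBIC)[:560,:400+320]
cv2.imwrite("pics/ca.png",a)
b=cv2.resize(p[85:215,235:385],None,fx=5,fy=4.6,interpolation=cv2.INTER_CUBIC)
cv2.imwrite("pics/cb.png",b)
i=camera_info("top"); d=np.load("pics/top0.npy"); C=cloud(i,d)
g=p.max(2)
m=np.zeros_like(g);m[205:240,440:470]=(g[205:240,440:470]<70)
n,l,s,ce=cv2.connectedComponentsWithStats(m);k=1+np.argmax(s[1:,4]);print(s[k],ce[k])
v,u=np.nonzero(l==k);print(cv2.minAreaRect(np.c_[u,v].astype(np.float32)), np.median(C[v,u,2]))
print("grip",ray(i,*ce[k],24))
Z=C[...,2]; m=((Z>75)&(Z<100)).astype(np.uint8); m[:110]=0;m[175:]=0;m[:,:305]=0;m[:,345:]=0
v,u=np.nonzero(m);print(len(u),cv2.minAreaRect(C[v,u][:,:2].astype(np.float32)),C[v,u].mean(0),Z[m>0].max())
for q in [(262,93),(376,112),(360,210),(244,190)]: print(ray(i,*q,44),C[q[1],q[0]])
E
```

```text
[449 211  11  24 207] [453.78743961 222.79227053]
((453.707763671875, 222.66156005859375), (22.822391510009766, 9.178570747375488), 82.87498474121094) 23.316101052135814
grip [ 458.22341088 -234.11544189   24.        ]
85 ((650.0255126953125, 100.643798828125), (7.872344970703125, 66.13737487792969), 78.0737533569336) [648.46181188 100.83180379  87.93012208] 95.58880196305014
[801.36368536 253.04543271  44.        ] [8.14093541e+02 2.58864760e+02 5.81710305e-01]
[745.82773108 -39.36227328  44.        ] [745.77004578 -39.33594705  44.23413174]
[494.92784471   7.54058582  44.        ] [496.48826742   4.28037275  -0.71717727]
[551.3939608  301.57887691  44.        ] [555.27398639 309.80725019  -3.0358353 ]
```

View pics/ca.png

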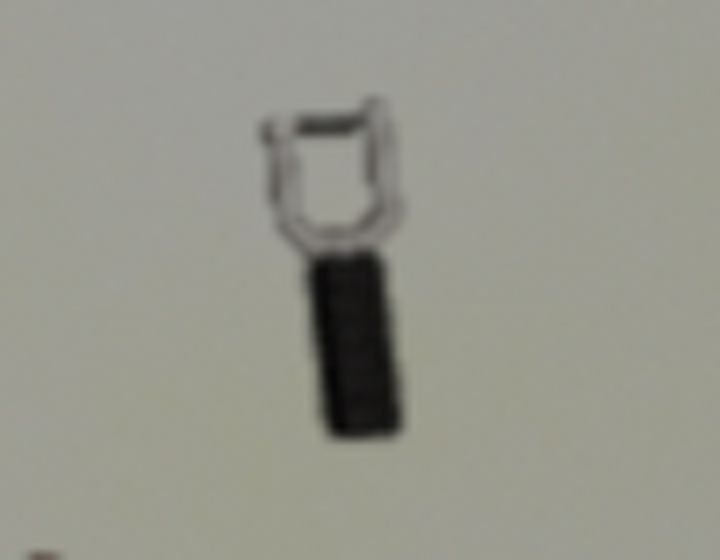

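View pics/cb.png

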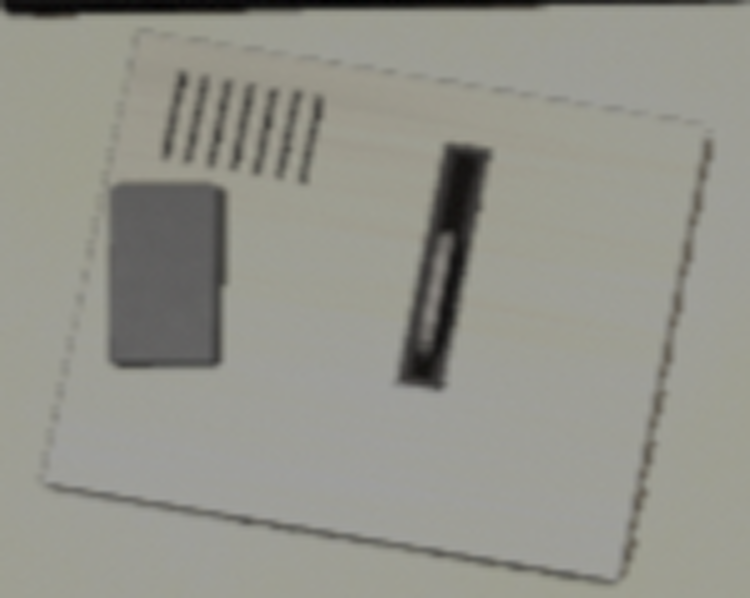

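The crop shows the steel fork with the dark gate at the top (~(330,125) in the crop) and the black grip centred at ~(355,345), which confirms the choice. The second crop shows the ring as a bright bar in the near half of a dark slot. Next I'll work out the moves for a closer wrist view.

```bash
cat >> h.py <<'E'
from scipy.spatial.transform import Rotation as Ro
def rot(s): return Ro.from_euler("xyz",s["tcp_rot"]).as_matrix()
def shift(target,yaw_deg):
    s=sense();R=rot(s);d=R.T@(np.array(target)-s["eef_pos"])/10
    y=np.degrees(np.arctan2(R[1,0],R[0,0]))
    print("t",s["clock"],"shift cm",d.round(2),"turn",round(-(yaw_deg-y),2),"yaw now",round(y,2))
E
python3 - <<'E'
from h import *
s=sense();i=camera_info("wrist");T=i["world_to_cam"];c=-T[:3,:3].T@T[:3,3]
print("cam in tool",rot(s).T@(c-s["eef_pos"]), "fwd in tool",rot(s).T@T[2,:3])
shift([440,-236,380],-83.6)
E
```

```text
cam in tool [ -0.92661584 -83.95504461  31.29116912] fwd in tool [-8.96013139e-04  3.23410589e-01  9.46258310e-01]
t 0.15 shift cm [-26.69 -34.82   2.44] turn 11.18 yaw now -72.42
```

```bash
python3 -m creep '100 -3 -4 0 2;100 -7 -9 0 4;100 -10 -13 0 6;100 -13 -17 0 8;100 -16 -21 1 9;100 -19 -25 1.5 10;100 -22 -29 2 11.2;100 -25 -33 2.4 11.2;100 -26.7 -34.8 2.4 11.2;100 -26.7 -34.8 2.4 11.2;100 -26.7 -34.8 2.4 11.2;100 -26.7 -34.8 2.4 11.2;100 -26.7 -34.8 2.4 11.2'
python3 - <<'E'
from h import *
shift([440,-236,380],-83.6)
i=camera_info("wrist");p,d=grab_frame("wrist");cv2.imwrite("pics/w1.png",p);np.save("pics/w1.npy",d)
np.save("pics/w1i.npy",i,allow_pickle=True)
E
```

```text
clock: 1.45
eef_pos: [439.2, -237.0, 380.4]
tcp_rot: [3.141, 0.001, -1.461]
contact_force: [-0.7, 0.1, -0.1]
opening: 1.001
t 1.45 shift cm [-0.09 -0.09  0.04] turn -0.11 yaw now -83.71
```

View pics/w1.png

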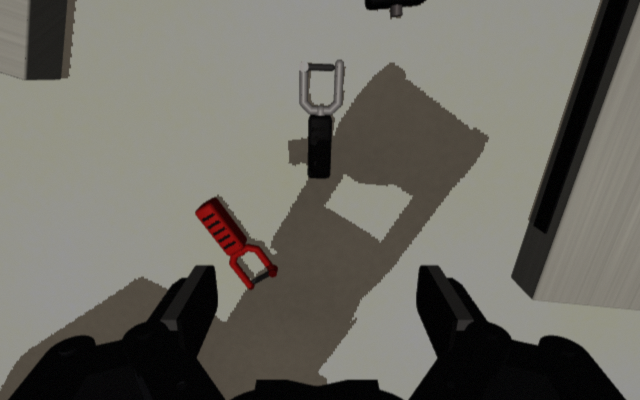

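The wrist view shows the hook: grip at (319,147), fork up to (322,65). The red look-alike is at (238,243), well clear of the jaws. Now I'll measure the grip.

```bash
python3 - <<'E'
from h import *
i=np.load("pics/w1i.npy",allow_pickle=True).item();p=cv2.imread("pics/w1.png");d=np.load("pics/w1.npy");C=cloud(i,d)
Z=C[...,2];print("bench z",np.median(Z[100:110,150:250]))
g=p.max(2);m=np.zeros_like(g);m[105:190,295:345]=((Z>21)&(Z<27))[105:190,295:345]
n,l,s,ce=cv2.connectedComponentsWithStats(m);k=1+np.argmax(s[1:,4]);v,u=np.nonzero(l==k)
P=C[v,u];r=cv2.minAreaRect(P[:,:2].astype(np.float32));print(s[k],r,np.median(P[:,2]))
# fork points
m=np.zeros_like(g);m[55:120,290:355]=((Z>8)&(Z<19))[55:120,290:355]
v,u=np.nonzero(m);P2=C[v,u];r2=cv2.minAreaRect(P2[:,:2].astype(np.float32));print(len(u),r2,np.median(P2[:,2]),P2.min(0),P2.max(0))
fc=np.array(r2[0]);gc=np.array(r[0]);dd=fc-gc;print("axis deg",np.degrees(np.arctan2(dd[1],dd[0])),np.linalg.norm(dd))
cv2.imwrite("pics/cw1.png",cv2.resize(p[50:190,270:380],None,fx=4,fy=4,interpolation=cv2.INTER_CUBIC))
E
```

```text
bench z -0.516466181973703
[ 308  116   24   62 1324] ((459.1535339355469, -235.69866943359375), (58.09589767456055, 21.358413696289062), 5.877170085906982) 23.185820003175685
1286 ((511.9292907714844, -230.9752655029297), (50.32241439819336, 39.82447814941406), 5.538450241088867) 14.603267252325798 [ 485.87096199 -251.33717968   10.48782792] [ 538.5999658  -209.40029177   18.97902576]
axis deg 5.1143172530838745 52.98670639224726
```

View pics/cw1.png

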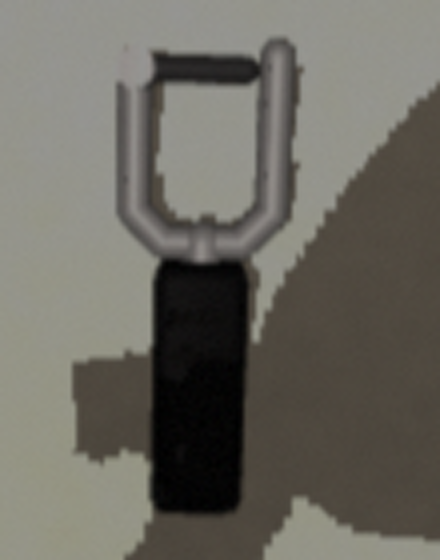

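```bash
python3 - <<'E'
from h import *
shift([459.2,-235.7,200],-84.4)
E
```

```text
t 1.5 shift cm [ 0.11 -2.   18.04] turn 0.68 yaw now -83.72
```

```bash
python3 -m creep '70 0.1 -2 4 0.7;70 0.1 -2 8 0.7;70 0.1 -2 12 0.7;70 0.1 -2 15 0.7;70 0.1 -2 17 0.7;70 0.1 -2 18 0.7;70 0.1 -2 18 0.7;70 0.1 -2 18 0.7' 60
python3 - <<'E'
from h import *
shift([459.2,-235.7,177],-84.4)
p,d=grab_frame("wrist");cv2.imwrite("pics/w2.png",p)
E
```

```text
clock: 2.3
eef_pos: [459.4, -236.2, 201.1]
tcp_rot: [-3.141, 0.0, -1.474]
contact_force: [0.3, 0.1, -0.6]
opening: 0.698
t 2.3 shift cm [-0.05  0.01  2.41] turn -0.06 yaw now -84.46
```

View pics/w2.png

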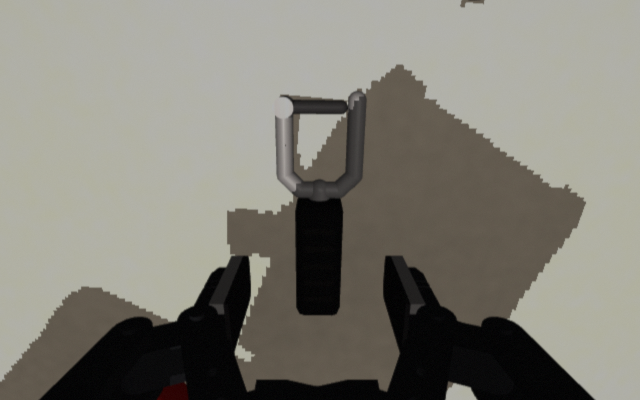

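The jaws straddle the grip, at x≈248 and 386 with the grip at 319. I'll go down and close.

```bash
python3 -m creep '70 0 0 1 0;70 0 0 2 0;70 0 0 2.4 0;70 0 0 2.4 0;40 0 0 2.4 0;10 0 0 2.4 0;0 0 0 2.4 0;0 0 0 2.4 0;0 0 0 2.4 0;0 0 0 2.4 0;0 0 0 2.4 0' 60
```

```text
clock: 3.45
eef_pos: [459.8, -236.2, 177.9]
tcp_rot: [-3.14, -0.0, -1.474]
contact_force: [-1.1, 0.6, 6.7]
opening: 0.244
```

```bash
python3 -m creep '0 0 0 -1 0;0 0 0 -4 0;0 0 0 -8 0;0 0 0 -12 0;0 0 0 -15 0;0 0 0 -16.2 0;0 0 0 -16.2 0;0 0 0 -16.2 0' 60
python3 - <<'E'
from h import *
shift([562,118,340],-101)
print(sense()["contact_force"],sense()["opening"])
E
```

```text
clock: 4.25
eef_pos: [459.0, -236.0, 338.8]
tcp_rot: [-3.141, 0.0, -1.474]
contact_force: [-0.3, 0.5, -2.1]
opening: 0.245
t 4.25 shift cm [-34.23 -13.68  -0.1 ] turn 16.55 yaw now -84.45
[-0.27327414  0.49669718 -2.13086001] 0.24525381838763347
```

```bash
python3 -m creep '0 -2 -1 0 1;0 -6 -2.4 0 3;0 -10 -4 0 5;0 -14 -5.6 0 7;0 -18 -7.2 0 9;0 -22 -8.8 0 11;0 -26 -10.4 0 13;0 -30 -12 0 15;0 -33 -13.2 0 16;0 -34.2 -13.7 0 16.5;0 -34.2 -13.7 0 16.5;0 -34.2 -13.7 0 16.5;0 -34.2 -13.7 0 16.5'
python3 - <<'E'
from h import *
shift([562,118,340],-101)
i=camera_info("wrist");p,d=grab_frame("wrist");cv2.imwrite("pics/w3.png",p);np.save("pics/w3.npy",d)
np.save("pics/w3i.npy",i,allow_pickle=True)
print(sense()["contact_force"])
E
```

```text
clock: 5.55
eef_pos: [561.8, 116.4, 338.3]
tcp_rot: [3.141, -0.0, -1.763]
contact_force: [-0.4, 0.0, -1.7]
opening: 0.244
t 5.55 shift cm [-0.16  0.01 -0.17] turn -0.0 yaw now -101.0
[-0.82755794  0.57198407 -1.87512275]
```

View pics/w3.png

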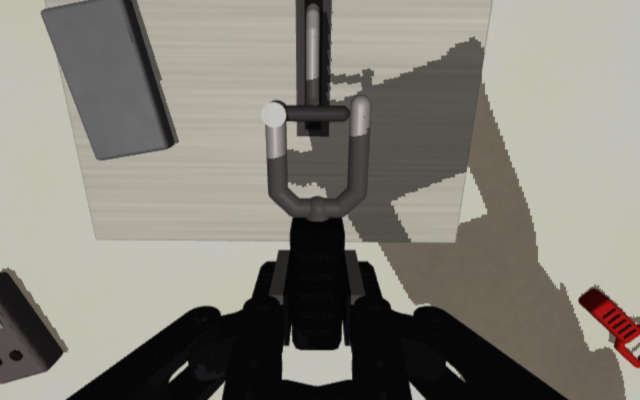

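The hook is held level with the fork at (275–362,100–215). The ring shows at (313,5)–(313,~100), just beyond the gate. Next I'll measure the ring line, the front edge of the lid and the hook's pose in the hand.

```bash
python3 - <<'E'
from h import *
i=np.load("pics/w3i.npy",allow_pickle=True).item();p=cv2.imread("pics/w3.png");d=np.load("pics/w3.npy");C=cloud(i,d);Z=C[...,2]
print("lid z",np.median(Z[180:230,120:240]))
n=np.array([np.cos(np.radians(-11)),np.sin(np.radians(-11))]);t=np.array([-n[1],n[0]])
o=np.array([620.7,106.7])
m=np.zeros(Z.shape,bool);m[0:135,290:335]=((Z>60)&(Z<98))[0:135,290:335]
v,u=np.nonzero(m);P=C[v,u];a=(P[:,:2]-o)@n;b=(P[:,:2]-o)@t
print(len(u),P[:,2].max(),"along",a.min(),a.max(),"lat",np.percentile(b,[0,5,50,95,100]))
print(np.polyfit(a,b,1))
for lo in range(-20,60,8):
    k=(a>lo)&(a<lo+8)
    if k.sum()>3: print(lo,k.sum(),b[k].mean().round(2),b[k].min().round(1),b[k].max().round(1),np.median(P[k,2]).round(1),np.percentile(v[k],[0,100]))
# slot (dark) direction: threshold on lid plane
s=dict(eef=[561.8,116.4])
# hook: fork & grip at z ~160-180
s=sense();R=rot(s);Q=(C-s["eef_pos"])@R
m=np.zeros(Z.shape,bool);m[90:215,255:375]=((Q[...,2]>140)&(Q[...,2]<185))[90:215,255:375]
v,u=np.nonzero(m);H=Q[v,u]
print("fork tool x",np.percentile(H[:,0],[0,1,50,99,100]),"y",np.percentile(H[:,1],[0,1,99,100]),"z",np.percentile(H[:,2],[1,50,99]))
for lo in range(-85,-25,6):
    k=(H[:,1]>lo)&(H[:,1]<lo+6);x=H[k,0]
    if k.sum()>5: print(lo,k.sum(),"L",x[x<0].min() if (x<0).any() else None,x[x<0].max() if (x<0).any() else None,"R",x[x>0].min() if (x>0).any() else None,x[x>0].max() if (x>0).any() else None, np.median(H[k,2]))
m=np.zeros(Z.shape,bool);m[218:345,285:350]=((Q[...,2]>135)&(Q[...,2]<165))[218:345,285:350]
v,u=np.nonzero(m);print("grip",cv2.minAreaRect(Q[v,u][:,:2].astype(np.float32)),np.median(Q[v,u][:,2]))
E
```

```text
lid z 43.53675110054455
1343 91.62730995314637 along 6.965795450791639 63.87788042727462 lat [-1.90520689 -1.34726771  2.11081345  5.59189292  5.95244117]
[-0.00970601  2.35942071]
4 112 2.18 -1.4 6.0 87.5 [ 96. 104.]
12 185 2.21 -1.4 5.9 88.8 [82. 96.]
20 182 2.18 -1.4 5.8 88.9 [68. 81.]
28 194 2.15 -1.3 5.7 88.8 [53. 67.]
36 207 1.9 -1.9 5.6 88.6 [38. 52.]
44 212 1.84 -1.9 5.6 88.5 [22. 38.]
52 192 1.78 -1.9 5.7 85.2 [ 8. 23.]
fork tool x [-21.27012717 -20.42730907  -0.64198542  18.59722431  19.15798885] y [-76.85180534 -75.25007922 -30.76257817 -29.74467598] z [160.2830345  163.7015991  167.23211576]
-79 298 L -20.123570653245405 -13.419403482440666 R 7.091043700155077 19.15798885477689 164.00451455098784
-73 1750 L -21.27012717461845 -0.25664301883684226 R 0.08763645038380499 19.098842931783523 164.05576939404463
-67 668 L -20.845834548358088 -12.827572762364301 R 11.067853644115335 19.108165246945315 163.59202358599907
-61 642 L -20.70148557750168 -12.856150469997363 R 11.047340402028976 18.961961684185596 163.64167677860485
-55 616 L -20.94013595072205 -12.96490536598291 R 11.092656102860474 18.912016934959222 163.67049965760424
-49 596 L -20.836515266932665 -12.83420604999754 R 11.048939005196047 18.960145795439328 163.65860507474864
-43 710 L -20.689807670981796 -0.15613600091130633 R 7.0924368781847305 18.937871287196945 163.73576124074467
-37 1154 L -19.40640452264777 -0.1463157868987981 R 0.2336483158320279 17.474640135214187 163.41232094242213
-31 94 L -13.14089645891064 -0.14715611165410064 R 0.25064963853528144 11.74108944144543 163.54487650877087
grip ((-1.1321773529052734, -0.8242511749267578), (27.1058406829834, 57.638641357421875), 1.1547352075576782) 154.90504132510614
```

```bash
python3 - <<'E'
from h import *
shift([523,128,240],-101.5)
E
```

```text
t 5.6 shift cm [-0.4   4.04  9.86] turn 0.48 yaw now -101.02
```

```bash
python3 -m creep '0 -0.2 2 0 0.5;0 -0.4 4 0 0.5;0 -0.4 4 3 0.5;0 -0.4 4 6 0.5;0 -0.4 4 9 0.5;0 -0.4 4 9.9 0.5;0 -0.4 4 9.9 0.5;0 -0.4 4 9.9 0.5'
python3 - <<'E'
from h import *
shift([523,128,224],-101.5)
i=camera_info("wrist");p,d=grab_frame("wrist");cv2.imwrite("pics/w4.png",p);np.save("pics/w4.npy",d)
np.save("pics/w4i.npy",i,allow_pickle=True)
C=cloud(i,d);Z=C[...,2];s=sense();Q=(C-s["eef_pos"])@rot(s)
m=np.zeros(Z.shape,bool);m[0:200,280:350]=((Z>75)&(Z<98))[0:200,280:350]&(Q[0:200,280:350,1]<-84)
v,u=np.nonzero(m);P=Q[v,u];print(len(u),v.min(),v.max())
if len(u): print("ring tool x",np.percentile(P[:,0],[1,50,99]),"y",P[:,1].min(),P[:,1].max(),"slope deg",np.degrees(np.arctan(np.polyfit(P[:,1],P[:,0],1)[0])))
m=np.zeros(Z.shape,bool);m[60:300,230:400]=((Q[...,2]>155)&(Q[...,2]<185)&(Q[...,1]<-48)&(Q[...,1]>-64))[60:300,230:400]
v,u=np.nonzero(m);x=Q[v,u][:,0];print("fork",x[x<0].min(),x[x<0].max(),x[x>0].min(),x[x>0].max())
print(s["contact_force"])
E
```

```text
clock: 6.4
eef_pos: [523.9, 127.7, 240.6]
tcp_rot: [-3.141, 0.0, -1.772]
contact_force: [0.8, -0.4, -2.1]
opening: 0.238
t 6.4 shift cm [-0.02  0.1   1.66] turn -0.05 yaw now -101.55
874 0 40
ring tool x [-4.67187356 -0.80334211  3.02660759] y -105.73538628862559 -94.99564649776033 slope deg 0.12546167834523717
fork -20.620210601946408 -12.568424501530455 11.238044066649438 19.276075850957692
[-0.08694608  0.03897708 -1.04206179]
```

View pics/w4.png

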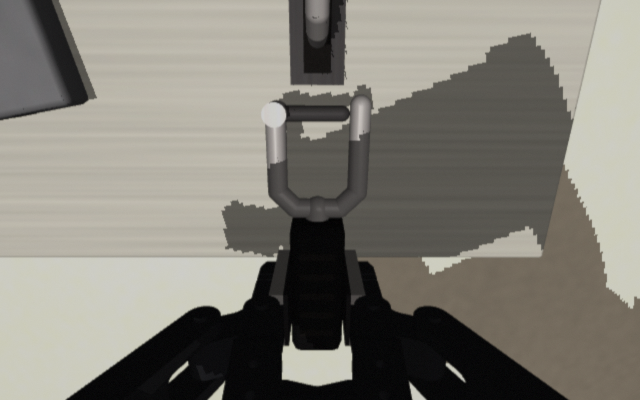

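Ring centre at tool x −0.8 and fork middle at −0.7, so they are aligned, and the near leg's centre is about 99 mm ahead. Now I'll lower the hook to just above the lid.

```bash
python3 -m creep '0 0 0 0.8 0;0 0 0 1.4 0;0 0 0 1.6 0;0 0 0 1.6 0;0 0 0 1.6 0;0 0 0 1.6 0'
python3 - <<'E'
from h import *
shift([523,128,224],-101.5)
s=sense();print(s["contact_force"]@rot(s),s["qvel"].round(4))
E
```

```text
clock: 7.05
eef_pos: [524.2, 127.9, 225.1]
tcp_rot: [-3.14, 0.001, -1.772]
contact_force: [-0.3, 0.7, -2.2]
opening: 0.245
t 7.05 shift cm [0.01 0.12 0.11] turn -0.04 yaw now -101.54
[-0.59454302  0.43374193  2.1790524 ] [ 0.0007 -0.0012 -0.0008 -0.0007 -0.0017  0.002 ]
```

```bash
cat > f.py <<'E'
from h import *
s=sense();R=rot(s);n=np.array([.98,-.199])
print("adv",round(float((s["eef_pos"][:2]-[621.2,109.0])@n),2),"lat",round(float((s["eef_pos"][:2]-[621.2,109.0])@[.199,.98]),2),"z",s["eef_pos"][2].round(1),"F tool",(R.T@s["contact_force"]).round(1),"t",s["clock"])
E
python3 f.py; python3 -m creep '0 0 -0.5 0.1 0;0 0 -1 0.1 0;0 0 -1.4 0.1 0;0 0 -1.6 0.1 0;0 0 -1.6 0.1 0'; python3 f.py
```

```text
adv -98.84 lat -0.81 z 225.1 F tool [-0.6  0.4  2.2] t 7.05
clock: 7.55
eef_pos: [540.2, 124.6, 224.1]
tcp_rot: [-3.14, 0.001, -1.772]
contact_force: [0.5, -0.0, -1.9]
opening: 0.244
adv -82.45 lat -0.87 z 224.1 F tool [-0.1 -0.5  1.9] t 7.55
```

```bash
python3 -m creep '0 0 -0.1 0 0;0 0 -0.2 0 0;0 0 -0.3 0 0;0 0 -0.4 0 0;0 0 -0.5 0 0;0 0 -0.5 0 0'; python3 f.py;
```

```text
clock: 8.15
eef_pos: [545.2, 123.5, 224.1]
tcp_rot: [-3.14, 0.001, -1.772]
contact_force: [1.1, -0.0, -1.8]
opening: 0.246
adv -77.37 lat -0.87 z 224.1 F tool [-0.2 -1.1  1.8] t 8.15
```

```bash
python3 -m creep '0 0 -0.1 0 0;0 0 -0.2 0 0;0 0 -0.3 0 0;0 0 -0.4 0 0;0 0 -0.4 0 0' >/dev/null; python3 f.py; python3 -m creep '0 0 -0.1 0 0;0 0 -0.2 0 0;0 0 -0.3 0 0;0 0 -0.4 0 0;0 0 -0.4 0 0'>/dev/null; python3 f.py
```

```text
adv -73.3 lat -0.86 z 224.1 F tool [-0.7  2.   0.8] t 8.65
adv -69.16 lat -0.9 z 224.1 F tool [-0.4  1.6  1.2] t 9.15
```

```bash
python3 -m creep '0 0 -0.1 0 0;0 0 -0.2 0 0;0 0 -0.3 0 0;0 0 -0.4 0 0;0 0 -0.4 0 0' >/dev/null; python3 f.py; python3 - <<'E'
from h import *
p,d=grab_frame("wrist");cv2.imwrite("pics/w5.png",p)
E
```

```text
adv -64.99 lat -0.9 z 224.1 F tool [-0.5  0.7  1.9] t 9.65
```

View pics/w5.png

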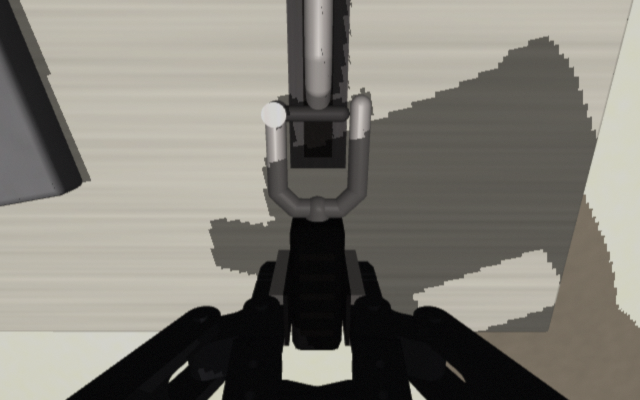

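The ring (318,105) rests against the outside of the shut gate (row 113) and is sliding in its slot. I'll keep creeping forward.

```bash
for k in 1; do python3 -m creep '0 0 -0.1 0 0;0 0 -0.2 0 0;0 0 -0.3 0 0;0 0 -0.4 0 0;0 0 -0.4 0 0' >/dev/null; python3 f.py; python3 -m creep '0 0 -0.1 0 0;0 0 -0.2 0 0;0 0 -0.3 0 0;0 0 -0.4 0 0;0 0 -0.4 0 0' >/dev/null; python3 f.py; done
```

```text
adv -60.83 lat -0.9 z 224.1 F tool [0.4 1.7 1.5] t 10.2
adv -56.68 lat -0.91 z 224.1 F tool [-0.1  0.8  1.7] t 10.7
```

```bash
python3 -m creep '0 0 -0.1 0 0;0 0 -0.2 0 0;0 0 -0.3 0 0;0 0 -0.4 0 0;0 0 -0.4 0 0' >/dev/null; python3 f.py
```

```text
adv -52.47 lat -0.91 z 224.2 F tool [-0.5  2.   2.2] t 11.2
```

```bash
python3 -m creep '0 0 -0.1 0 0;0 0 -0.2 0 0;0 0 -0.3 0 0;0 0 -0.4 0 0;0 0 -0.4 0 0' >/dev/null; python3 f.py
```

```text
adv -48.33 lat -0.92 z 224.2 F tool [-0.6  2.3  2.8] t 11.7
```

```bash
python3 -m creep '0 0 -0.1 0 0;0 0 -0.2 0 0;0 0 -0.3 0 0;0 0 -0.4 0 0;0 0 -0.4 0 0' >/dev/null; python3 f.py
```

```text
adv -44.15 lat -0.93 z 224.2 F tool [0.2 2.1 2.2] t 12.2
```

```bash
python3 -m creep '0 0 -0.1 0 0;0 0 -0.2 0 0;0 0 -0.3 0 0;0 0 -0.4 0 0;0 0 -0.4 0 0' >/dev/null; python3 f.py
```

```text
adv -39.98 lat -0.94 z 224.2 F tool [-0.2  2.5  1.8] t 12.7
```

```bash
python3 -m creep '0 0 -0.1 0 0;0 0 -0.2 0 0;0 0 -0.3 0 0;0 0 -0.4 0 0;0 0 -0.4 0 0' >/dev/null; python3 f.py;python3 - <<'E'
from h import *
p,d=grab_frame("wrist");cv2.imwrite("pics/w6.png",p)
E
```

```text
adv -35.81 lat -0.96 z 224.2 F tool [0.3 1.8 4. ] t 13.2
```

View pics/w6.png

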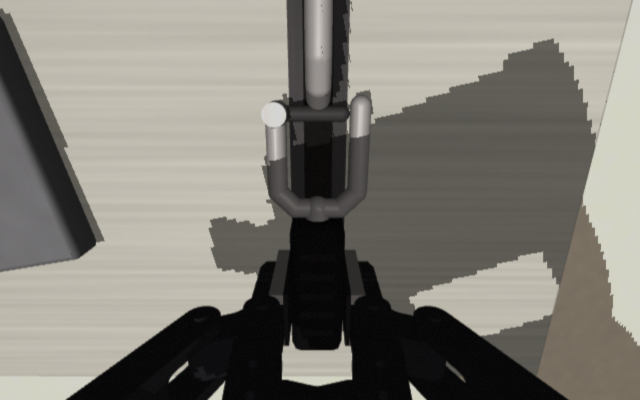

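```bash
python3 -m creep '0 0 -0.1 0 0;0 0 -0.2 0 0;0 0 -0.3 0 0;0 0 -0.3 0 0' >/dev/null; python3 f.py
```

```text
adv -32.67 lat -0.97 z 224.3 F tool [-0.2  0.9  2.3] t 13.65
```

```bash
python3 -m creep '0 0 -0.1 0 0;0 0 -0.2 0 0;0 0 -0.3 0 0;0 0 -0.3 0 0' >/dev/null; python3 f.py
```

```text
adv -29.79 lat -0.9 z 224.1 F tool [-2.4  4.9  1.9] t 14.05
```

```bash
python3 -m creep '0 0 -0.1 0 0;0 0 -0.2 0 0;0 0 -0.3 0 0;0 0 -0.3 0 0' >/dev/null; python3 f.py
```

```text
adv -27.02 lat -0.92 z 224.0 F tool [-1.4  5.4  0.1] t 14.45
```

The force has gone up to about 5 N, so the ring is firm and the gate is opening.

```bash
python3 -m creep '0 0 -0.1 0 0;0 0 -0.2 0 0;0 0 -0.3 0 0;0 0 -0.4 0 0;0 0 -0.4 0 0' >/dev/null; python3 f.py
```

```text
adv -23.62 lat -1.12 z 223.8 F tool [-0.7  7.4  1.2] t 14.95
```

```bash
python3 -m creep '0 0 -0.1 0 0;0 0 -0.2 0 0;0 0 -0.3 0 0;0 0 -0.4 0 0;0 0 -0.4 0 0' >/dev/null; python3 f.py;python3 - <<'E'
from h import *
s=sense();i=camera_info("wrist");p,d=grab_frame("wrist");cv2.imwrite("pics/w7.png",p)
C=cloud(i,d);Q=(C-s["eef_pos"])@rot(s);Z=C[...,2]
m=np.zeros(Z.shape,bool);m[0:220,295:345]=((Z>80)&(Z<98))[0:220,295:345]
v,u=np.nonzero(m);P=Q[v,u];print("ring near face y",np.percentile(P[:,1],[99,100]),"x",np.percentile(P[:,0],[1,50,99]))
E
```

```text
adv -20.37 lat -1.21 z 223.4 F tool [-1.5  7.6  1.7] t 15.45
ring near face y [-65.72628681 -64.29633052] x [-5.08372151 -1.31074834  2.68406161]
```

View pics/w7.png

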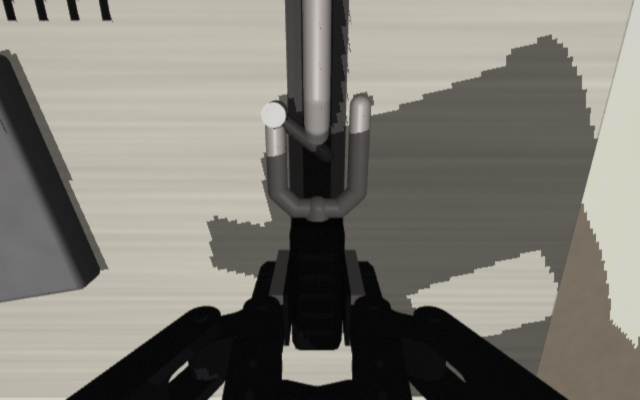

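The gate is about half open with the leg inside the mouth, at (318,135), and ~14–21 mm still to go. I'll carry on.

```bash
python3 -m creep '0 0 -0.1 0 0;0 0 -0.2 0 0;0 0 -0.3 0 0;0 0 -0.4 0 0;0 0 -0.4 0 0' >/dev/null; python3 f.py
```

```text
adv -17.09 lat -1.06 z 223.0 F tool [-3.6  5.8  2.3] t 16.0
```

```bash
python3 -m creep '0 0 -0.1 0 0;0 0 -0.2 0 0;0 0 -0.3 0 0;0 0 -0.4 0 0;0 0 -0.4 0 0' >/dev/null; python3 f.py
```

```text
adv -13.69 lat -0.82 z 222.7 F tool [-2.9  7.2  2.6] t 16.5
```

```bash
python3 -m creep '0 0 -0.1 0 0;0 0 -0.2 0 0;0 0 -0.3 0 0;0 0 -0.3 0 0' >/dev/null; python3 f.py;python3 - <<'E'
from h import *
s=sense();i=camera_info("wrist");p,d=grab_frame("wrist");cv2.imwrite("pics/w8.png",p)
C=cloud(i,d);Q=(C-s["eef_pos"])@rot(s);Z=C[...,2]
m=np.zeros(Z.shape,bool);m[0:220,295:345]=((Z>80)&(Z<98))[0:220,295:345]
v,u=np.nonzero(m);P=Q[v,u];print("ring near face y",np.percentile(P[:,1],[99,100]),"x",np.percentile(P[:,0],[1,50,99]))
E
```

```text
adv -11.12 lat -0.53 z 222.4 F tool [-4.   5.2  2.1] t 16.9
ring near face y [-57.76787819 -55.89140203] x [-4.33362156 -0.48510341  3.39835092]
```

View pics/w8.png

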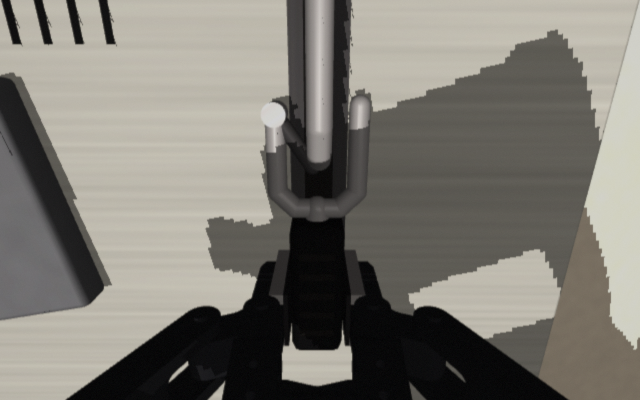

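The gate is swung far in and the leg, at (318,165), is nearly past its end. I'll take finer steps and lift slightly to offset the sag.

```bash
python3 -m creep '0 0 -0.1 -0.05 0;0 0 -0.2 -0.1 0;0 0 -0.3 -0.1 0;0 0 -0.3 -0.1 0' >/dev/null; python3 f.py
```

```text
adv -8.3 lat -0.12 z 223.3 F tool [-4.5  4.2  3.7] t 17.35
```

```bash
python3 -m creep '0 0 -0.1 -0.05 0;0 0 -0.2 -0.05 0;0 0 -0.25 -0.05 0;0 0 -0.25 -0.05 0' >/dev/null; python3 f.py;python3 - <<'E'
from h import *
s=sense();i=camera_info("wrist");p,d=grab_frame("wrist");cv2.imwrite("pics/w9.png",p)
C=cloud(i,d);Q=(C-s["eef_pos"])@rot(s);Z=C[...,2]
m=np.zeros(Z.shape,bool);m[0:220,295:345]=((Z>80)&(Z<98))[0:220,295:345]
v,u=np.nonzero(m);P=Q[v,u];print("ring near face y",np.percentile(P[:,1],[99,100]),"x",np.percentile(P[:,0],[1,50,99]))
E
```

```text
adv -5.95 lat 0.23 z 223.7 F tool [-3.7  4.9  2.2] t 17.75
ring near face y [-53.0998685  -50.75336113] x [-3.4326972   0.40994989  4.34190549]
```

View pics/w9.png

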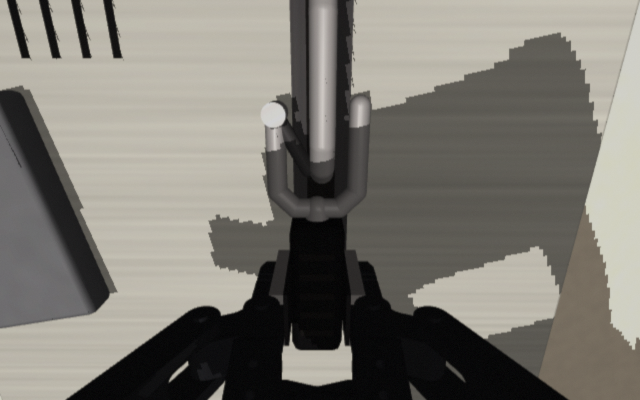

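```bash
python3 -m creep '0 0.05 -0.1 0 0;0 0.1 -0.2 0 0;0 0.15 -0.25 0 0;0 0.15 -0.25 0 0' >/dev/null; python3 f.py
```

```text
adv -3.39 lat -0.8 z 223.7 F tool [-5.1  3.7  1.9] t 18.2
```

```bash
python3 -m creep '0 0.05 -0.1 0 0;0 0.1 -0.15 0 0;0 0.15 -0.2 0 0;0 0.15 -0.2 0 0' >/dev/null; python3 f.py;python3 - <<'E'
from h import *
s=sense();i=camera_info("wrist");p,d=grab_frame("wrist");cv2.imwrite("pics/w10.png",p)
C=cloud(i,d);Q=(C-s["eef_pos"])@rot(s);Z=C[...,2]
m=np.zeros(Z.shape,bool);m[0:220,295:345]=((Z>80)&(Z<98))[0:220,295:345]
v,u=np.nonzero(m);P=Q[v,u];print("ring near face y",np.percentile(P[:,1],[99,100]),"x",np.percentile(P[:,0],[1,50,99]))
E
```

```text
adv -0.76 lat -1.58 z 224.1 F tool [-5.   3.1  2.6] t 18.6
ring near face y [-48.04742646 -45.38536538] x [-4.88704221 -1.01881917  2.89895031]
```

View pics/w10.png

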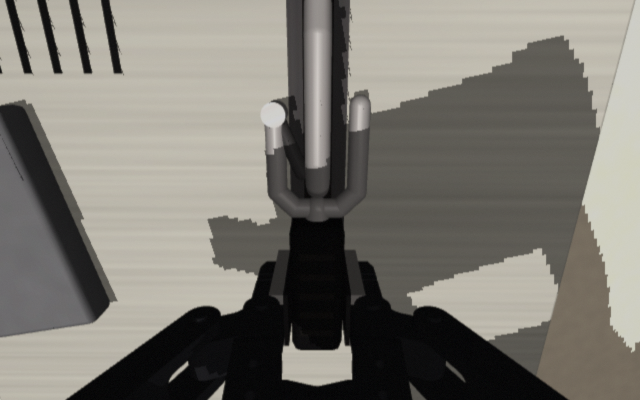

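```bash
python3 -m creep '0 0 -0.1 0 0;0 0 -0.15 0 0;0 0 -0.15 0 0' >/dev/null; python3 f.py
```

```text
adv 1.43 lat -1.54 z 224.5 F tool [-1.1  0.5  1.9] t 18.95
```

```bash
python3 -m creep '0 0 -0.1 0 0;0 0 -0.1 0 0;0 0 -0.1 0 0' >/dev/null; python3 f.py;python3 - <<'E'
from h import *
s=sense();i=camera_info("wrist");p,d=grab_frame("wrist");cv2.imwrite("pics/w11.png",p)
C=cloud(i,d);Q=(C-s["eef_pos"])@rot(s);Z=C[...,2]
m=np.zeros(Z.shape,bool);m[0:220,295:345]=((Z>80)&(Z<98))[0:220,295:345]
v,u=np.nonzero(m);P=Q[v,u];print("ring near face y",np.percentile(P[:,1],[99,100]),"x",np.percentile(P[:,0],[1,50,99]))
E
```

```text
adv 2.56 lat -1.71 z 224.5 F tool [0.9 0.9 2. ] t 19.25
ring near face y [-44.63923645 -41.91719207] x [-4.98767905 -1.04364563  2.74557937]
```

View pics/w11.png

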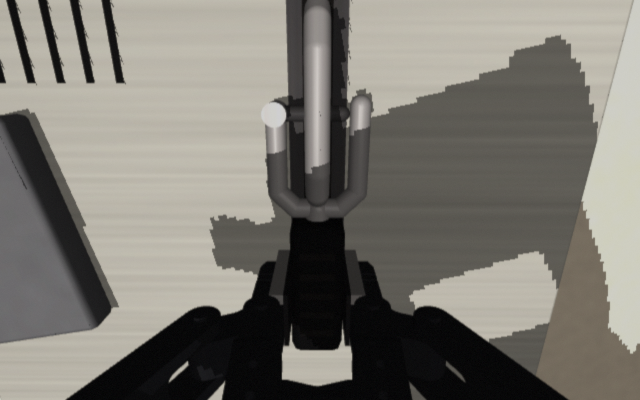

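The gate has snapped shut, with its bar visible on both sides of the ring at row 113. The leg is in the back of the fork and the force is down to about 1 N. Now I'll pull back.

```bash
python3 -m creep '0 0 0.2 0 0;0 0 0.4 0.05 0;0 0 0.6 0.1 0;0 0 0.8 0.1 0;0 0 1 0.1 0;0 0 1.2 0.1 0;0 0 1.4 0.1 0;0 0 1.4 0.1 0' >/dev/null; python3 f.py;  python3 -m creep '0 0 0.1 0 0;0 0 0.2 0 0;0 0 0.3 0 0;0 0 0.4 0 0;0 0 0.5 0 0;0 0 0.6 0 0;0 0 0.7 0 0;0 0 0.8 0 0;0 0 0.8 0 0' >/dev/null; python3 f.py
```

```text
adv -11.81 lat -1.66 z 223.5 F tool [0.2 0.4 2. ] t 20.1
adv -19.71 lat -1.61 z 223.6 F tool [ 0.2 -2.   1.2] t 21.0
```

```bash
python3 -m creep '0 0 0.1 0 0;0 0 0.2 0 0;0 0 0.3 0 0;0 0 0.4 0 0;0 0 0.5 0 0;0 0 0.5 0 0' >/dev/null; python3 f.py;python3 - <<'E'
from h import *
s=sense();i=camera_info("wrist");p,d=grab_frame("wrist");cv2.imwrite("pics/w12.png",p)
C=cloud(i,d);Q=(C-s["eef_pos"])@rot(s);Z=C[...,2]
m=np.zeros(Z.shape,bool);m[0:220,295:345]=((Z>80)&(Z<98))[0:220,295:345]
v,u=np.nonzero(m);P=Q[v,u];print("ring near face y",np.percentile(P[:,1],[99,100]),"x",np.percentile(P[:,0],[1,50,99]))
E
```

```text
adv -24.92 lat -1.63 z 223.6 F tool [ 0.5 -1.1  3. ] t 21.6
ring near face y [-63.9133674  -62.17683838] x [-4.91421583 -1.03651297  2.82610708]
```

View pics/w12.png

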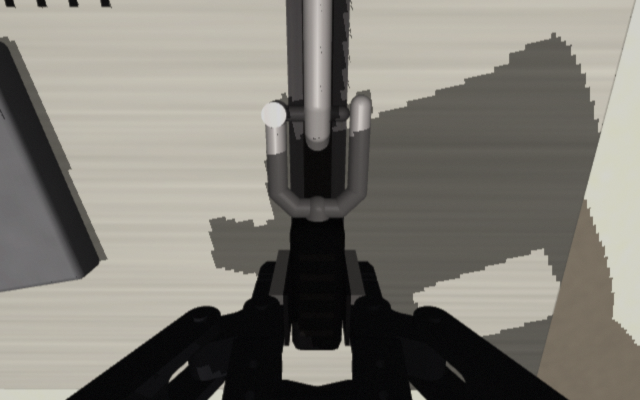

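The leg bears on the inside of the shut gate and the ring slides back with it. The ring's start position was inside the stops, so it should be free to about adv −63.

```bash
python3 -m creep '0 0 0.1 0 0;0 0 0.2 0 0;0 0 0.3 0 0;0 0 0.4 0 0;0 0 0.5 0 0;0 0 0.6 0 0;0 0 0.7 0 0;0 0 0.8 0 0;0 0 0.9 0 0;0 0 1 0 0;0 0 1.1 0 0;0 0 1.2 0 0;0 0 1.3 0 0;0 0 1.4 0 0;0 0 1.5 0 0;0 0 1.5 0 0' >/dev/null; python3 f.py
```

```text
adv -40.05 lat -1.63 z 223.6 F tool [ 0.9 -2.   2.2] t 23.25
```

```bash
python3 -m creep '0 0 0.1 0 0;0 0 0.2 0 0;0 0 0.3 0 0;0 0 0.4 0 0;0 0 0.5 0 0;0 0 0.6 0 0;0 0 0.7 0 0;0 0 0.8 0 0;0 0 0.9 0 0;0 0 1 0 0;0 0 1.1 0 0;0 0 1.2 0 0;0 0 1.3 0 0;0 0 1.4 0 0;0 0 1.5 0 0;0 0 1.5 0 0' >/dev/null; python3 f.py
```

```text
adv -55.22 lat -1.61 z 223.7 F tool [-0.5 -1.8  2. ] t 24.85
```

```bash
python3 -m creep '0 0 0.05 0 0;0 0 0.1 0 0;0 0 0.15 0 0;0 0 0.2 0 0;0 0 0.25 0 0;0 0 0.3 0 0;0 0 0.35 0 0;0 0 0.4 0 0' >/dev/null; python3 f.py
```

```text
adv -59.26 lat -1.61 z 223.7 F tool [-0.2 -2.3  2.8] t 25.65
```

```bash
python3 -m creep '0 0 0.05 0 0;0 0 0.1 0 0;0 0 0.1 0 0' >/dev/null; python3 f.py
```

```text
adv -60.35 lat -1.59 z 223.7 F tool [-0.4 -1.3  2.3] t 25.95
```

```bash
python3 -m creep '0 0 0.05 0 0;0 0 0.1 0 0;0 0 0.1 0 0' >/dev/null; python3 f.py
```

```text
adv -61.42 lat -1.61 z 223.7 F tool [-0.4 -1.1  2.7] t 26.25
```

```bash
python3 -m creep '0 0 0.05 0 0;0 0 0.1 0 0;0 0 0.1 0 0' >/dev/null; python3 f.py
```

```text
adv -62.51 lat -1.61 z 223.7 F tool [-0.8 -1.8  2.2] t 26.55
```

```bash
python3 -m creep '0 0 0.05 0 0;0 0 0.1 0 0;0 0 0.1 0 0' >/dev/null; python3 f.py
```

```text
adv -63.6 lat -1.6 z 223.7 F tool [-0.4 -1.8  2.6] t 26.85
```

```bash
python3 -m creep '0 0 0.05 0 0;0 0 0.1 0 0;0 0 0.1 0 0' >/dev/null; python3 f.py
```

```text
adv -64.66 lat -1.6 z 223.7 F tool [-0.1 -2.   2. ] t 27.15
```

```bash
python3 -m creep '0 0 0.05 0 0;0 0 0.1 0 0;0 0 0.1 0 0' >/dev/null; python3 f.py
```

```text
adv -65.75 lat -1.6 z 223.7 F tool [ 0.6 -2.5  2.7] t 27.45
```

```bash
python3 -m creep '0 0 0.05 0 0;0 0 0.1 0 0;0 0 0.1 0 0' >/dev/null; python3 f.py
```

```text
adv -66.83 lat -1.6 z 223.7 F tool [-0.6 -3.   2.4] t 27.75
```

```bash
python3 -m creep '0 0 0.05 0 0;0 0 0.1 0 0;0 0 0.1 0 0' >/dev/null; python3 f.py
```

```text
adv -67.92 lat -1.6 z 223.7 F tool [ 0.3 -1.2  3.6] t 28.05
```

```bash
python3 -m creep '0 0 0.05 0 0;0 0 0.1 0 0;0 0 0.1 0 0' >/dev/null; python3 f.py
```

```text
adv -68.51 lat -1.54 z 223.9 F tool [-0.  -5.9  3.7] t 28.35
```

```bash
python3 -m creep '0 0 0.05 0 0;0 0 0.1 0 0;0 0 0.1 0 0' >/dev/null; python3 f.py
```

```text
adv -68.91 lat -1.55 z 224.0 F tool [ 0.8 -6.4  4.9] t 28.65
```

```bash
python3 -m creep '0 0 0.05 0 0;0 0 0.1 0 0;0 0 0.1 0 0' >/dev/null; python3 f.py
```

```text
adv -69.26 lat -1.54 z 224.2 F tool [ 1.  -6.1  4.3] t 28.95
```

It has come up firm at about 6 N. I'll pull a little harder and hold.

```bash
python3 -m creep '0 0 0.1 0 0;0 0 0.15 0 0;0 0 0.15 0 0;0 0 0.15 0 0' >/dev/null; python3 f.py; python3 - <<'E'
from h import *
s=sense();i=camera_info("wrist");p,d=grab_frame("wrist");cv2.imwrite("pics/w13.png",p)
C=cloud(i,d);Q=(C-s["eef_pos"])@rot(s);Z=C[...,2]
m=np.zeros(Z.shape,bool);m[0:220,295:345]=((Z>80)&(Z<98))[0:220,295:345]
v,u=np.nonzero(m);P=Q[v,u];print("ring near face y",np.percentile(P[:,1],[99,100]),"x",np.percentile(P[:,0],[1,50,99]))
E
```

```text
adv -69.81 lat -1.58 z 224.3 F tool [ 1.3 -8.9  5.9] t 29.35
ring near face y [-64.49609884 -62.90926488] x [-4.74688805 -0.80164281  3.01363945]
```

View pics/w13.png

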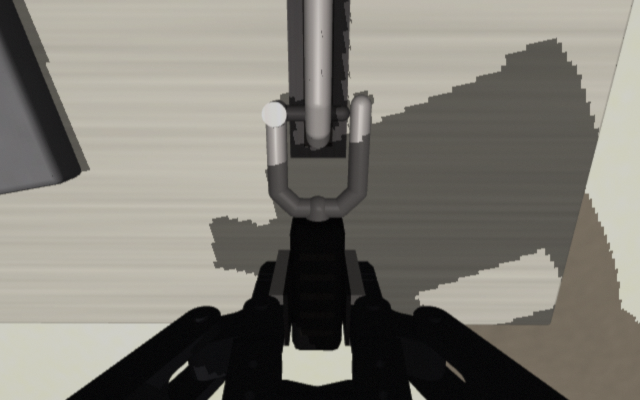

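```bash
python3 -m creep '0 0 0.05 0 0;0 0 0.05 0 0;0 0 0.05 0 0' >/dev/null; python3 f.py; 
```

```text
adv -69.8 lat -1.58 z 224.5 F tool [ 1.1 -5.5  2.9] t 29.7
```

```bash
python3 -m creep '0 0 0.1 0 0;0 0 0.15 0.05 0;0 0 0.2 0.05 0;0 0 0.2 0.05 0' >/dev/null; python3 f.py;python3 -m creep '0 0 0.1 0 0;0 0 0.15 0.05 0;0 0 0.15 0.05 0' >/dev/null; python3 f.py 
```

```text
adv -70.58 lat -1.54 z 224.4 F tool [ 1.9 -9.2  5.5] t 30.1
adv -71.02 lat -1.53 z 224.4 F tool [ 2.7 -7.5  1.7] t 30.4
```

The tug read 5.5–9 N over about 2 s with the gate shut. Now I'll ease off and check the hook's pose in the hand before laying it down.

```bash
python3 -m creep '0 0 -0.1 0 0;0 0 -0.3 0 0;0 0 -0.5 0 0;0 0 -0.5 0 0' >/dev/null; python3 f.py; python3 - <<'E'
from h import *
s=sense();i=camera_info("wrist");p,d=grab_frame("wrist");cv2.imwrite("pics/w14.png",p)
C=cloud(i,d);Q=(C-s["eef_pos"])@rot(s);Z=C[...,2]
print("lid",np.median(Z[150:300,130:200]))
def st(n,m):
    v,u=np.nonzero(m);print(n,len(u),np.median(C[v,u],0).round(1),"tool y",Q[v,u][:,1].min().round(1),Q[v,u][:,1].max().round(1),"Z hi",np.percentile(Z[m],95).round(1))
b=(abs(Q[...,0]+0.8)<8)&(Q[...,2]>135)&(Q[...,2]<185)
st("grip",b&(Q[...,1]>-27)&(Q[...,1]<10))
f=(Q[...,2]>150)&(Q[...,2]<180)&(abs(abs(Q[...,0]+.8)-16)<1.5)
for lo in (-75,-65,-55,-48): st(f"arm{lo}",f&(Q[...,1]>lo)&(Q[...,1]<lo+7))
for lo in (-28,-20,-10,0,10,20): st(f"grip{lo}",b&(Q[...,1]>lo)&(Q[...,1]<lo+7))
E
```

```text
adv -66.09 lat -1.56 z 224.3 F tool [0.2 0.4 1.2] t 30.8
lid 43.543893775801465
grip 3283 [567.6 120.1  69.9] tool y -27.0 10.0 Z hi 71.0
arm-75 339 [628.3 121.8  63.1] tool y -74.8 -68.0 Z hi 65.4
arm-65 296 [618.4 123.7  62.2] tool y -65.0 -58.0 Z hi 63.1
arm-55 274 [608.5 111.9  62.2] tool y -55.0 -48.0 Z hi 63.1
arm-48 269 [601.7  99.4  62.1] tool y -48.0 -41.0 Z hi 63.0
grip-28 867 [582.8 117.   69.4] tool y -28.0 -21.0 Z hi 70.7
grip-20 638 [574.4 118.6  70.1] tool y -20.0 -13.0 Z hi 71.2
grip-10 607 [564.6 120.6  70. ] tool y -10.0 -3.0 Z hi 71.1
grip0 566 [554.8 122.8  69.9] tool y 0.0 7.0 Z hi 71.0
grip10 496 [544.7 124.6  69.8] tool y 10.0 17.0 Z hi 70.9
grip20 463 [534.7 127.1  69.7] tool y 20.0 27.0 Z hi 70.6
```

The hook is level and about 2.5 mm above the lid. I'll lower it and release.

```bash
python3 -m creep '0 0 0 0.1 0;0 0 0 0.2 0;0 0 0 0.25 0;0 0 0 0.25 0' >/dev/null; python3 f.py
```

```text
adv -66.28 lat -1.54 z 222.1 F tool [ 0.6  0.5 -3. ] t 31.25
```

It is touching the lid with about 5 N. Opening the fingers.

```bash
python3 -m creep '30 0 0 0 0;36 0 0 0 0;45 0 0 0 0;55 0 0 0 0;60 0 0 0 0;60 0 0 0 0;60 0 0 0 0' ; python3 f.py; python3 - <<'E'
from h import *
p,d=grab_frame("wrist");cv2.imwrite("pics/w15.png",p)
E
```

```text
clock: 31.95
eef_pos: [555.9, 120.7, 222.0]
tcp_rot: [-3.132, 0.006, -1.772]
contact_force: [-0.6, 0.4, -0.4]
opening: 0.601
adv -66.28 lat -1.55 z 222.0 F tool [-0.3  0.7  0.4] t 31.95
```

View pics/w15.png

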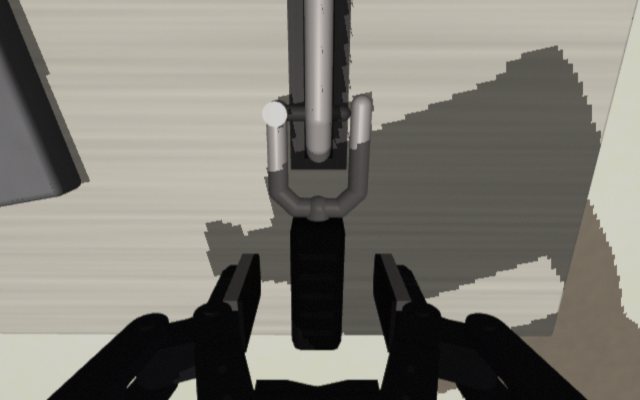

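The fingers are clear of the grip on both sides and the leg is inside the fork with the gate shut. I'll retreat straight up.

```bash
python3 -m creep '60 0 0 -1 0;60 0 0 -3 0;60 0 0 -6 0;60 0 0 -9 0;60 0 0 -12 0;60 0 0 -12 0;60 0 0 -12 0;60 0 0 -12 0' ; python3 - <<'E'
from h import *
s=sense();i=camera_info("wrist");p,d=grab_frame("wrist");cv2.imwrite("pics/w16.png",p)
C=cloud(i,d);Z=C[...,2];n=np.array([.98,-.199]);t=np.array([.199,.98])
A=(C[...,:2]-[621.2,109.])
a=A@n;b=A@t
print("lid",np.median(Z[(Z>40)&(Z<47)]))
g=(Z>64)&(Z<75)&(abs(b)<15)&(a<-20)&(a>-105)
P=np.c_[a[g],b[g]].astype(np.float32);r=cv2.minAreaRect(P);print("grip",r,np.median(Z[g]))
M=np.c_[a[g],b[g],np.ones(g.sum())];print("tilt",np.linalg.lstsq(M,Z[g],rcond=None)[0][:2])
q=(Z>82)&(Z<98)&(abs(b)<12)&(a>-30);print("ring a",a[q].min(),a[q].max(),"b",np.median(b[q]), Z[q].max())
p,d=grab_frame("top");cv2.imwrite("pics/top2.png",p);print(sense()["contact_force"])
E
```

```text
clock: 32.8
eef_pos: [554.2, 120.1, 341.4]
tcp_rot: [-3.133, 0.006, -1.772]
contact_force: [0.2, 0.6, -0.7]
opening: 0.599
lid 43.42644339156754
grip ((-65.44145202636719, 0.5296134948730469), (21.281278610229492, 59.063377380371094), 89.28807830810547) 67.22485166247935
tilt [-0.00541833  0.00269485]
ring a -5.341972070685975 54.992694667657695 b -0.0715582901780795 91.36154888274369
[-0.03609435  0.77578061 -0.16776545]
```

View pics/w16.png

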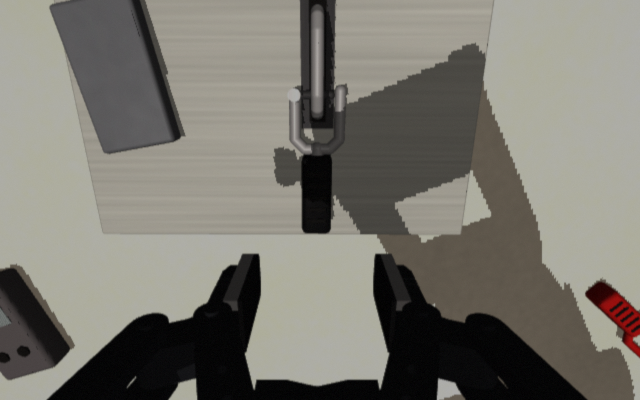

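View pics/top2.png

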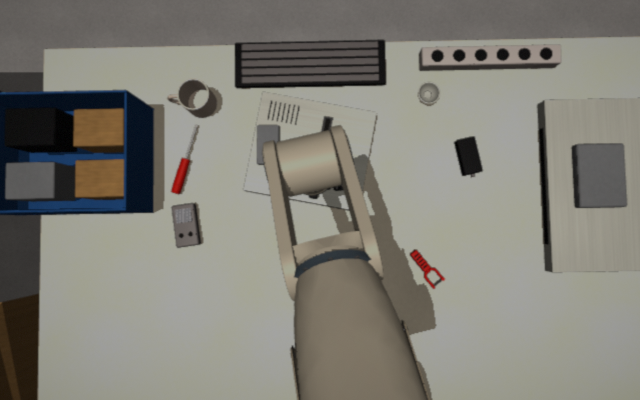

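The hook lies flat: its grip top is 24 mm above the lid and the tilt is under 0.01. The leg is about 56 mm ahead of the grip centre, inside the 38–68 mm range. One last crop of the gate before handing in.

```bash
python3 - <<'E'
import cv2
p=cv2.imread("pics/w16.png");cv2.imwrite("pics/cw16.png",cv2.resize(p[70:170,270:370],None,fx=5,fy=5,interpolation=cv2.INTER_CUBIC))
E
```

```text
(no output)
```

View pics/cw16.png

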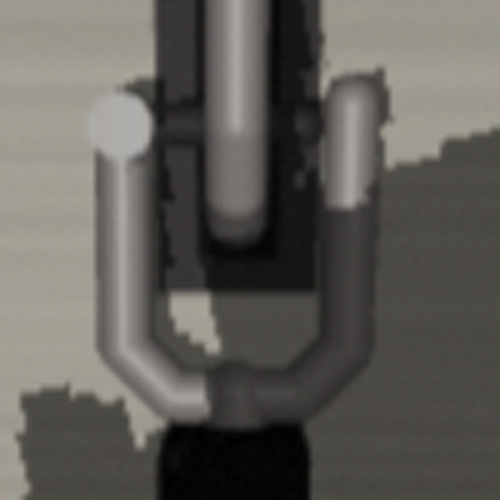

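The crop shows the gate bar straight across, visible on both sides of the ring at row ~122, with the leg inside the fork. Handing in.

```bash
python3 -c "
from rig import *
print(sign_off())"
```

```text
the job is handed in; nothing more can be done
None
```

I hooked the snap hook onto the ring's near leg, proved it with a tug and left it lying flat on the lid. I handed in at about 33 s of the 64 s allowed; no verdict is reported.

**What happened:**
- **Push:** the ring slid about 46 mm before it came up firm. The gate then opened at about 5–8 N and snapped shut behind the leg.
- **Tug:** I pulled back until the ring hit its near stop. The pull read about 5.5–9 N over roughly 2 s, with the leg against the inside of the shut gate.

**Last checks:**
- **Gate and leg:** the gate bar is straight across, and the leg is about 56 mm ahead of the grip centre (38–68 mm allowed).
- **Hook:** the grip's top is about 24 mm above the lid, so it lies flat, with tilt under 0.01 rad.
- **Robot:** the fingers are open and 120 mm up, and the force reading is back to noise.
- **Other things:** the top view shows the adapter, tester, screwdriver and red look-alike unmoved. The arm partly hid the drive, but the wrist view showed nothing near it.

**What was less certain:** readings during the tug were noisy (up to 9 N, then back to 5.5 N). Near the end the arm crept back about 1 mm with no clear rise in force, so the hook may have slipped slightly in the grip or the arm may have flexed. My last wrist readings never showed more than about 11 N in total, well under the 15 N limit.

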